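Refit the upper burr and lock the collar of the coffee grinder

TASK

The coffee grinder has been cleaned and its upper burr has to go back in. Pick up the brass burr carrier by its orange handle, lower it (do not drop it) over the grinder's two locating pins until it sits flush on its seat, then turn the grinder's lock collar clockwise by its orange tab, all the way home to the red locked mark, and let go. Leave the mug, the canister, the little jars and the teaspoon where they stand.

Things in the scene. Friction and masses are not known exactly. Their poses are not given: they have to be found in the camera images.
- grinder: Coffee grinder, hopper off, fixed to the worktop: aluminium body 146 x 142 mm, black round neck of diameter 156 mm on top, drawer and dial on its front (own -x side). Origin under its centre on the worktop, z up. The neck's flat top, 150 mm up, is the seat: a ring of inner radius 28 mm round a throat 20 mm deep. Locating pins stand on it at y = +36 and -36 mm.
- grinder_seat (a point): Centre of the grinder's seat, at the height of the seat's surface, 150 mm above the worktop; axes parallel to the grinder's.
- carrier: Loose upper burr carrier, 0.25 kg. Origin under the centre of its steel burr ring (radius 24 mm, 12 mm deep) on which it stands, z up. Above the ring a brass flange, 8 mm thick, underside at z = 12 mm, with two ears 26 mm wide reaching to y = +-54 mm; a hole of diameter 11.5 mm at y = +-36 mm in each ear takes a pin. Fits either way round (half a turn is the same).
- carrier_seat (a point): Centre of the underside of the brass flange (12 mm above the carrier's origin); it coincides with grinder_seat when the carrier is fully seated.
- carrier_handle (a point): Centre of the orange lifting handle, 54 mm above the carrier's origin: a bar along the carrier's y axis over its centre, 58 mm long, 10 mm wide in x, 13 mm high, on steel posts at y = +-22 mm; 27 mm free height between flange and bar. Pinch it across x from above.
- lock_collar (a joint): Captive lock collar round the seat: knurled ring, radii 57 and 68 mm, top 16 mm above the seat, turning about the vertical through grinder_seat. 0 = open, tab at the white mark right of the grinder's front; grows clockwise from above; 1.05 rad = locked, end stop, tab at the red mark left of the front. Its inner lugs close over the seated ears; below 0.3 rad the way is free.
- lock_tab (a point): Grip point on the collar's upright orange tab with a white line: 12 mm thick along the turning direction, 30 mm long radially, from 6 to 46 mm above the seat. The point lies 34 mm above the seat, 83 mm from the axis, at 210 degrees minus the joint value from the grinder's +x towards +y. Its frame turns with the collar, parallel to the grinder's at joint 0.
- locked_mark (a point): Red mark on the edge of the grinder's neck, 150 mm up, 78 mm from the axis, at 150 degrees in the grinder's frame.
- coffee_mug: Bystander: green and white mug, 99 mm high; origin under it.
- canister: Bystander: white round canister with a wooden lid, diameter 82 mm, 110 mm high; origin under it.
- blue_jar: Bystander: small glass jar with a blue band, diameter 46 mm, 40 mm high; origin under it.
- green_jar: Bystander: small glass jar with a green band, diameter 46 mm, 40 mm high; origin under it.
- red_jar: Bystander: small glass jar with a red band, diameter 46 mm, 40 mm high; origin under it.
- teaspoon: Bystander: steel teaspoon, 130 mm long, lying on the worktop.
- pin_left (a point): Tip of the steel locating pin at the grinder's +y side: 8 mm diameter, 14 mm high above the seat, its top 5 mm tapered to 3 mm; 36 mm from the seat's centre. The other pin stands at the grinder's y = -36 mm.

How it is judged:
By the outcome, as a careful person would: the job done as asked, in the order asked, and still so for the second after the job is handed in, with the robot touching nothing.
It also fails if it takes over 64 s, if anything falls off the work surface, if the arm or the gripper's body presses on something with over 40 N, if the wrist force passes 120 N, or if a joint passes its speed limit or range.

ROBOT

A 6-joint arm with a two-finger parallel gripper is mounted at the origin on a cart in front of the work surface, level with it; the furniture and walls round the work are solid. World frame = base frame: x ahead of the robot, y to its left, z up, the work surface at z = 0. Lengths are in m, angles in rad, forces in N, time in s.
With the tool pointing down it reaches from about 0.25 to 0.725 m from the base axis. Payload 4 kg.
Tool frame: the origin (TCP) lies midway between the tips of the shut fingers; the grasp point (between the pads) lies 19 mm behind it (bot.grip_depth is the distance from the TCP to the grasp point, in m); z points along the fingers, y is the line along which they close (so a half turn about z gives the same grasp; the last joint's range is limited). The gripper opens to 85 mm and grips with 20 to 120 N. Pads are 22 mm wide; open, the fingers measure 114 mm over their backs; the gripper's body (76 mm by 85 mm) begins 54 mm behind the grasp point. The pads swing forward as they close: fully open they stand 13 mm farther back than shut.
Start: joints at [1.218, 0.241, 0.005, 1.335, 0, 1.571], TCP at [0.173, 0.469, 0.231] pointing down, gripper open.
Joint ranges: [-2.72, 2.72], [-1.05, 1.87], [-1.09, 1.28], [-1.99, 2.15], [-1.42, 1.44], [-3.14, 3.14]. Speed limits (rad/s): [2.79, 2.79, 3.14, 3.14, 3.14, 3.14].

INTERFACE

Orientations are given as a unit quaternion [x, y, z, w].
In Python, from workcell import bot gives the robot as it stands.
- The arm moves only by the shell command python3 -m creep 'ROWS'. ROWS is JSON, one flat list of numbers, 5 for each row, row after row: the shift along the world's x, y, z in m, then the turn about the world's z in rad, then the finger opening in m, from 0 to 0.0854. In form: [x, y, z, twist, claw, x, y, z, twist, claw, ...]. A call has 1 to 10 rows; each row is the pose to reach, as a shift and turn from the pose commanded when the call began; what a row does not reach only later rows make up. A row lasts 1/12 s, in which the tool goes at most 41.7 mm and 7.16 degrees, less where a joint would pass 70% of its speed; a pose out of reach is approached as far as the arm can. A call with a gripper value outside its range is refused whole. The fingers move at their own pace and stop on an object; the grip force is fixed at half the most. Time passes only in rows, so rows that repeat a pose let the fingers close. It gives the time, the measured TCP pose, the force, the opening and the grip force at its end, in the units of the state.
- bot.get_obs(): the state, without advancing time (a new reading comes with each control period).
- bot.camera(name): name is "side" or "top"; returns a dict with "pixels" (420x560x3 uint8, red, green, blue), "camera_matrix" (3x3 intrinsics, pixels), "dist_coeffs" ([k1, k2, p1, p2, k3] as OpenCV has them; the pictures are not rectified), "extrinsics" (4x4, takes a point from world to camera coordinates). Camera axes: x right, y down, z forward; pixel columns grow to the right and rows downward; lengths in m; the calibration is good to about 2 mm. A picture is of the moment at which its call begins. There is no depth.
- bot.job_done(): hands the job in; it is judged then, once.
Trained networks look in the newest picture that a camera, given by its name, has taken for a name from the list of things; names that differ only in an ending like _2 or _b are one class to them, and where a whole thing is asked for, a point or a joint stands for the part that bears it (a point fixed in the world has none). Each returns a list of dicts, best first, with "score" (0 to 1); they miss things now and then, are a little off and sometimes report something else, mostly with a low value. They report only what shows in the picture. A call takes as long as a camera call.
- bot.look_for(camera, thing): "centre" ([column, row] as shares, 0 to 1, of the picture: columns of its width, rows of its height, amid what is visible of it).
- bot.place_of(camera, thing): "centre" ([column, row] as shares, 0 to 1, of the picture: columns of its width, rows of its height: a listed point, or the origin of a listed thing).
The state is a dict: "clock": time; "joint_pos": joint angles; "joint_vel": joint speeds; "tau": joint torques, N m; "eef_pos": TCP position; "tool_rot": TCP orientation; "ft_force": force on the tool from outside, world axes, zero at the start; "ft_torque": the same for the moment, N m; "grip_width": finger opening in m; "grasp_force": force on a finger pad.
Only numpy, scipy, OpenCV 4.12 (cv2) and the standard library are available. Lean on these libraries where they do the work, as an engineer would, in place of code of your own. Each camera call takes 0.05 s, during which the arm holds its last target. There are 200 camera calls.

## Working session

There is one attempt and no reset: what is moved stays moved. The work goes in short steps, Python scripts to look and compute and a shell command to move; the robot and the scene stay as the last step left them, time stands still between calls to the robot, and variables do not carry over. Pictures are saved under pics/ and viewed, at most 10 in all, crops included, and the job is handed in when it is done.

```bash
mkdir -p pics; cat > h.py <<'E'
import numpy as np, cv2
from workcell import bot
def snap(n,f=None):
    c=bot.camera(n)
    if f: cv2.imwrite('pics/'+f,c['pixels'][:,:,::-1])
    return c
def ray(c,uv):
    p=cv2.undistortPoints(np.array([[[uv[0]*560,uv[1]*420]]],float),np.array(c['camera_matrix']),np.array(c['dist_coeffs']))[0,0]
    E=np.array(c['extrinsics']);R=E[:3,:3];o=-R.T@E[:3,3]
    d=R.T@np.array([p[0],p[1],1]);return o,d/np.linalg.norm(d)
def atz(c,uv,z):
    o,d=ray(c,uv);return o+d*(z-o[2])/d[2]
def tri(rs):
    A=sum(np.eye(3)-np.outer(d,d) for o,d in rs);b=sum((np.eye(3)-np.outer(d,d))@o for o,d in rs)
    return np.linalg.solve(A,b)
E
python3 - <<'E'
from h import *
np.set_printoptions(precision=4,suppress=True)
C={n:snap(n,n+'0.png') for n in('side','top')}
for n in C: E=np.array(C[n]['extrinsics']);print(n,-E[:3,:3].T@E[:3,3],E[2,:3])
Z=dict(grinder=0,grinder_seat=.15,carrier=0,carrier_seat=.012,carrier_handle=.054,lock_tab=.184,locked_mark=.15,pin_left=.164,coffee_mug=0,canister=0,blue_jar=0,green_jar=0,red_jar=0,teaspoon=0)
for t,z in Z.items():
    for n in C:
        for r in bot.place_of(n,t)[:2]: print(t,n,round(r['score'],2),np.array(r['centre'])*[560,420],atz(C[n],r['centre'],z)[:2])
E
```

```text
side [0.5187 1.1492 0.655 ] [ 0.0556 -0.8758 -0.4795]
top [0.0995 0.3159 1.3006] [ 0.3715 -0.0822 -0.9248]
grinder side 0.82 [290.976 289.884] [0.5414 0.3093]
grinder side 0.55 [309.512 349.986] [0.5011 0.4981]
grinder top 0.57 [260.12  242.718] [0.5404 0.2906]
grinder_seat side 0.78 [290.528 233.898] [0.5412 0.3083]
grinder_seat top 0.56 [253.624 221.802] [0.5457 0.2978]
grinder_seat top 0.42 [264.824 251.79 ] [0.4647 0.2874]
carrier side 0.65 [232.176 263.004] [0.6922 0.2029]
carrier top 0.97 [346.024 214.998] [0.565 0.042]
carrier_seat top 0.71 [345.408 216.006] [0.5582 0.0469]
carrier_handle top 0.6 [346.696 211.596] [0.5546 0.0489]
lock_tab side 0.63 [327.096 215.796] [0.4631 0.289 ]
lock_tab top 0.91 [262.584 250.908] [0.4572 0.2928]
lock_tab top 0.68 [253.792 223.104] [0.5292 0.2986]
locked_mark side 0.69 [317.016 243.81 ] [0.4856 0.3475]
locked_mark top 0.62 [239.288 252.294] [0.4774 0.3469]
pin_left side 0.84 [286.272 234.99 ] [0.5493 0.3361]
pin_left top 0.87 [238.224 219.492] [0.5546 0.333 ]
coffee_mug side 0.93 [302.68  206.388] [ 0.5139 -0.1072]
coffee_mug side 0.66 [316.512 245.196] [0.4774 0.1163]
coffee_mug top 0.86 [399.672 222.012] [ 0.5111 -0.0961]
canister side 0.86 [260.4   207.186] [ 0.6448 -0.1013]
canister top 0.56 [387.296 178.206] [ 0.6468 -0.1034]
blue_jar side 0.53 [230.496 265.398] [0.695  0.2135]
blue_jar top 0.65 [276.192 189.   ] [0.6866 0.2129]
green_jar side 0.53 [227.92  279.804] [0.693  0.2736]
green_jar side 0.46 [317.688 242.088] [0.4738 0.1007]
green_jar top 0.58 [249.816 191.814] [0.6952 0.2874]
red_jar side 0.62 [236.32  246.792] [0.6912 0.1269]
red_jar top 0.67 [307.72  179.718] [0.6943 0.1189]
red_jar top 0.21 [254.688 193.998] [0.6854 0.2754]
teaspoon side 0.73 [312.312 348.516] [0.4956 0.494 ]
teaspoon top 0.68 [183.624 274.596] [0.4999 0.5063]
teaspoon top 0.42 [237.888 249.69 ] [0.5348 0.3532]
```

View pics/top0.png

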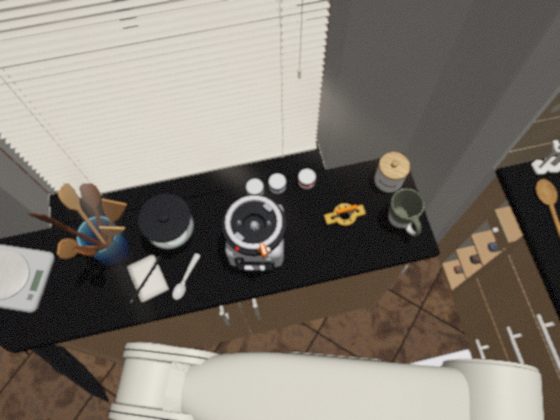

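View pics/side0.png

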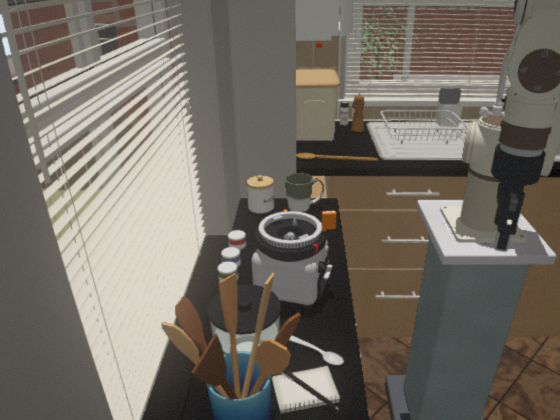

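```bash
python3 - <<'E'
from h import *
a=cv2.imread('pics/top0.png');s=cv2.imread('pics/side0.png')
f=lambda i,x,y,w,h,k:cv2.resize(i[y:y+h,x:x+w],None,fx=k,fy=k,interpolation=cv2.INTER_CUBIC)
A=f(a,215,190,80,90,5);B=f(a,315,190,80,60,5);S=f(s,245,195,90,60,5)
c=np.zeros((600,800,3),np.uint8);c[:450,:400]=A;c[:300,400:]=B;c[300:,400:]=cv2.resize(S,(400,300))
cv2.imwrite('pics/crop0.png',c)
C=snap('top')
hsv=cv2.cvtColor(a,cv2.COLOR_BGR2HSV)
for nm,lo,hi,box in(('handle',(4,180,120),(14,255,255),(315,190,80,60)),('brass',(15,90,80),(32,255,255),(315,190,80,60)),('tab',(4,180,120),(14,255,255),(215,190,80,90))):
    x,y,w,h=box;m=cv2.inRange(hsv[y:y+h,x:x+w],lo,hi)
    p=np.argwhere(m>0)[:,::-1]+[x,y]
    z={'handle':.06,'brass':.02,'tab':.196}[nm]
    q=np.array([atz(C,(u/np.array([559.999,419.999])),z)[:2] for u in p+0.0])
    if len(q)<3: print(nm,len(q));continue
    mu=q.mean(0);l,v=np.linalg.eigh(np.cov((q-mu).T));print(nm,len(q),p.mean(0),mu,v[:,1],np.degrees(np.arctan2(v[1,1],v[0,1])),np.sqrt(l))
E
```

```text
handle 13 [347.07692308 209.46153846] [0.55809357 0.0475408 ] [-0.29355216  0.95594306] 107.0707385615635 [0.00315841 0.01743057]
brass 576 [344.42361111 213.94444444] [0.56185603 0.04950999] [-0.059303    0.99824003] 93.39980664435703 [0.01620571 0.03101341]
tab 8 [260.75 251.75] [0.45236456 0.29755664] [-0.9710238  -0.23898281] -166.17348706232164 [0.00105734 0.00634889]
```

View pics/crop0.png

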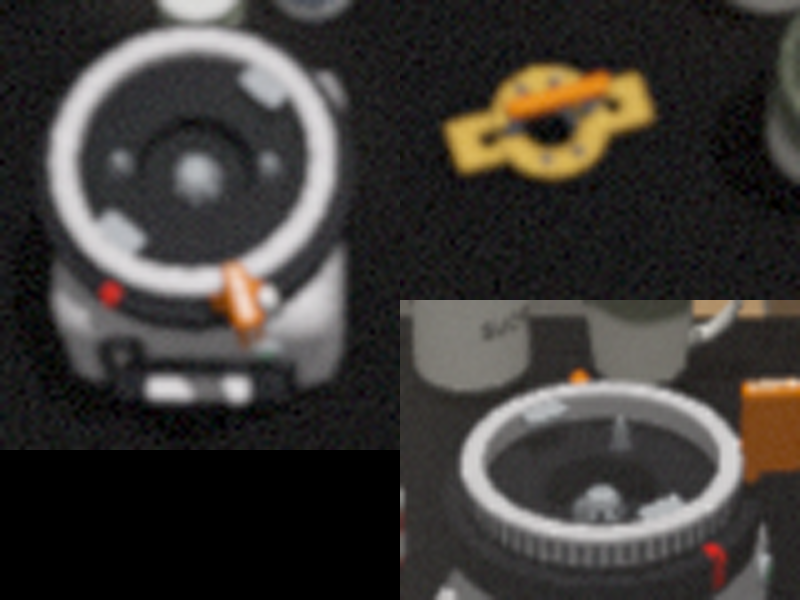

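```bash
cat > fit.py <<'E'
from h import *
from scipy.optimize import least_squares
np.set_printoptions(precision=4,suppress=True)
C={n:snap(n) for n in('side','top')}
def proj(n,P):
    c=C[n];E=np.array(c['extrinsics']);r=cv2.Rodrigues(E[:3,:3])[0]
    return cv2.projectPoints(np.array(P,float),r,E[:3,3],np.array(c['camera_matrix']),np.array(c['dist_coeffs']))[0][:,0]
def fit(ob,x0):
    def f(x):
        c,s=np.cos(x[2]),np.sin(x[2]);R=np.array([[c,-s],[s,c]]);o=[]
        for n,p,uv in ob:
            q=R@np.array(p[:2])+x[:2];o+=list(proj(n,[[*q,p[2]]])[0]-uv)
        return np.array(o)
    r=least_squares(f,x0,loss='soft_l1');return r.x,f(r.x).reshape(-1,2)
E
python3 - <<'E'
from fit import *
T=lambda X,Y,x0=215,y0=190:np.array([x0+(X+.5)/5-.5,y0+(Y+.5)/5-.5])
S=lambda X,Y:np.array([245+(X-400+.5)/4.444-.5,195+(Y-300+.5)/5-.5])
a=np.radians(150);b=np.radians(210)
# ring extents handled as outer ellipse centre
g=[('top',(0,.036,.164),T(121,156)),('top',(0,-.036,.164),T(270,157)),('top',(.078*np.cos(a),.078*np.sin(a),.15),T(111,292)),
('top',(.078*np.cos(b),.078*np.sin(b),.15),T(268,297)),('top',(0,0,.166),T(193,161)),
('side',(0,-.036,.164),S(621,414)),('side',(0,0,.166),S(602,457)),('side',(.078*np.cos(a),.078*np.sin(a),.15),S(712,548)),
('top',(.083*np.cos(b),.083*np.sin(b),.196),T(241,293))]
x,r=fit(g[:8],[.543,.3,0]);print('grinder',x,np.degrees(x[2]));print(r)
c=[('top',(0,.029,.0605),T(507-400,107,315)),('top',(0,-.029,.0605),T(611-400,78,315)),
('top',(0,.054,.02),T(452-400,149,315)),('top',(0,-.054,.02),T(648-400,97,315)),('top',(0,0,.016),T(550-400,122,315))]
x,r=fit(c,[.558,.047,.2]);print('carrier',x,np.degrees(x[2]));print(r)
o=bot.get_obs();print(o['eef_pos'],o['tool_rot'],o['grip_width'])
E
```

```text
grinder [ 0.5433  0.2973 -0.2635] -15.09945327131998
[[-0.0175 -0.6632]
 [-0.032   0.0398]
 [-0.7066  0.5826]
 [ 0.5009  0.6028]
 [ 0.415  -1.5094]
 [-0.1345  0.4678]
 [-0.4648 -1.1301]
 [ 0.9913  0.8976]]
carrier [0.5618 0.0486 0.0461] 2.6417663117459673
[[-0.0385 -0.0197]
 [-0.0917  0.2544]
 [ 0.9091 -0.4905]
 [-0.6964 -0.1443]
 [ 0.0278  0.4047]]
[0.1727 0.4692 0.2313] [ 0.1755  0.9845 -0.      0.    ] 0.08517376181609113
```

```bash
python3 -m creep '[0,0,0.04,0,0.085, 0,0,0.07,0,0.085, 0.195,-0.21,0.07,-0.6,0.085, 0.195,-0.21,0.07,-0.6,0.085, 0.195,-0.21,0.07,-0.6,0.085, 0.195,-0.21,0.07,-0.6,0.085, 0.195,-0.21,0.07,-0.6,0.085, 0.195,-0.21,0.07,-0.6,0.085, 0.195,-0.21,0.07,-0.6,0.085, 0.195,-0.21,0.07,-0.6,0.085]'; python3 -m creep '[0.194,-0.21,0,-0.573,0.06, 0.194,-0.21,0,-0.573,0.06, 0.194,-0.21,0,-0.573,0.06, 0.194,-0.21,0,-0.573,0.06, 0.194,-0.21,0,-0.573,0.06, 0.194,-0.21,0,-0.573,0.06, 0.194,-0.21,0,-0.573,0.06, 0.194,-0.21,0,-0.573,0.06, 0.194,-0.21,0,-0.573,0.06, 0.194,-0.21,0,-0.573,0.06]'
```

```text
clock: 2.48
eef_pos: [0.3714, 0.2548, 0.3014]
tool_rot: [0.462, 0.887, -0.0, 0.001]
ft_force: [-0.7, 0.3, 0.4]
grip_width: 0.0849
grasp_force: 0.0
clock: 3.32
eef_pos: [0.5614, 0.0496, 0.3009]
tool_rot: [0.691, 0.723, -0.0, -0.001]
ft_force: [0.4, 0.2, -0.2]
grip_width: 0.0599
grasp_force: 0.0
```

```bash
python3 -m creep '[0,0,-0.04,0,0.05, 0,0,-0.08,0,0.05, 0,0,-0.12,0,0.05, 0,0,-0.16,0,0.05, 0,0,-0.2,0,0.05, 0,0,-0.23,0,0.05, 0,0,-0.25,0,0.05, 0,0,-0.265,0,0.05, 0,0,-0.265,0,0.05, 0,0,-0.265,0,0.05]' && python3 - <<'E'
from h import *
c=snap('top')['pixels'][:,:,::-1]
cv2.imwrite('pics/g1.png',cv2.resize(c[160:260,290:410],None,fx=5,fy=5,interpolation=cv2.INTER_CUBIC))
E
```

```text
clock: 4.15
eef_pos: [0.5605, 0.0507, 0.0363]
tool_rot: [0.69, 0.724, -0.001, -0.001]
ft_force: [0.8, -0.4, 0.3]
grip_width: 0.0499
grasp_force: 0.0
```

View pics/g1.png

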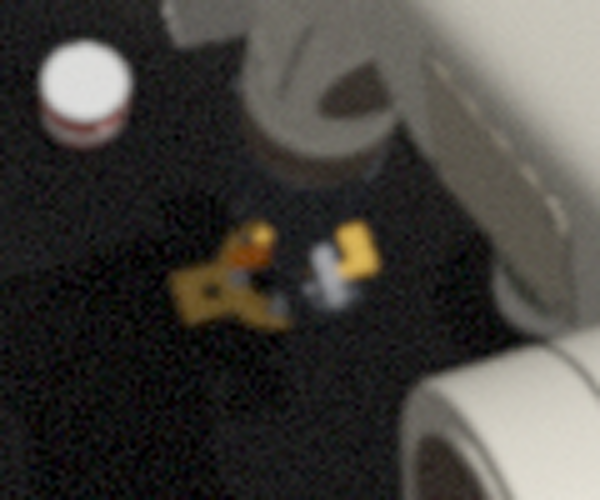

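The crop shows the near finger (around 330,275) just in front of the handle, whose left end sticks out at (250,250), and both ears of the carrier either side of the gripper. The straddle looks right, so I'm closing.

```bash
python3 -m creep '[0,0,0,0,0.002, 0,0,0,0,0.002, 0,0,0,0,0.002, 0,0,0,0,0.002, 0,0,0,0,0.002, 0,0,0,0,0.002, 0,0,0,0,0.002, 0,0,0,0,0.002, 0,0,0,0,0.002, 0,0,0,0,0.002]' ; python3 -m creep '[0,0,0.03,0,0.002, 0,0,0.06,0,0.002, 0,0,0.1,0,0.002, 0,0,0.14,0,0.002, 0,0,0.18,0,0.002, 0,0,0.22,0,0.002, 0,0,0.25,0,0.002, 0,0,0.25,0,0.002, 0,0,0.25,0,0.002]'
```

```text
clock: 5.03
eef_pos: [0.5626, 0.0494, 0.0377]
tool_rot: [0.691, 0.723, 0.001, 0.001]
ft_force: [-0.7, 0.9, 6.6]
grip_width: 0.0092
grasp_force: 59.7
clock: 5.78
eef_pos: [0.5628, 0.0491, 0.2882]
tool_rot: [0.691, 0.723, 0.002, 0.001]
ft_force: [0.2, 0.3, -3.3]
grip_width: 0.0087
grasp_force: 59.1
```

```bash
python3 -m creep '[-0.005,0.03,0,-0.04,0.002, -0.01,0.07,0,-0.08,0.002, -0.015,0.11,0,-0.12,0.002, -0.019,0.15,0,-0.16,0.002, -0.019,0.19,0,-0.2,0.002, -0.019,0.22,0,-0.25,0.002, -0.019,0.24,0,-0.29,0.002, -0.019,0.248,0,-0.309,0.002, -0.019,0.248,0,-0.309,0.002, -0.019,0.248,0,-0.309,0.002]' && python3 - <<'E'
from h import *
f=lambda n,x,y:cv2.resize(snap(n)['pixels'][y:y+100,x:x+80,::-1],None,fx=5,fy=5,interpolation=cv2.INTER_CUBIC)
cv2.imwrite('pics/h1.png',np.hstack([f('top',205,170),f('side',250,150)]))
E
```

```text
clock: 6.62
eef_pos: [0.5418, 0.297, 0.2834]
tool_rot: [0.794, 0.608, -0.003, -0.0]
ft_force: [-0.9, 0.2, -2.2]
grip_width: 0.0086
grasp_force: 59.0
```

View pics/h1.png

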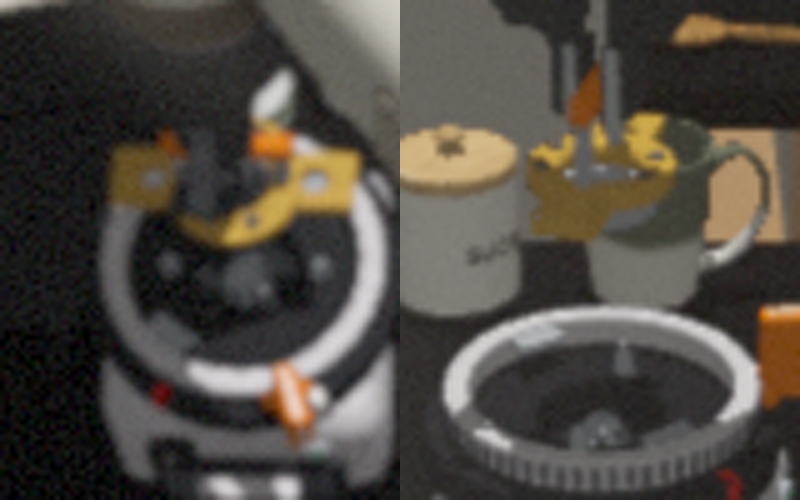

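```bash
python3 - <<'E'
from fit import *
T=lambda X,Y:np.array([205+(X+.5)/5-.5,170+(Y+.5)/5-.5])
S=lambda X,Y:np.array([250+(X-400+.5)/5-.5,150+(Y+.5)/5-.5])
z=bot.get_obs()['eef_pos'][2]-.0377
c=[('top',(0,.036,z+.019),T(153,178)),('top',(0,-.036,z+.019),T(318,180)),('top',(0,.054,z+.02),T(111,178)),('top',(0,-.054,z+.02),T(360,180)),
('side',(0,.029,z+.054),S(586,98))]
x,r=fit(c,[.5433,.297,-.26]);print('carrier',x,np.degrees(x[2]));print(r)
x,r=fit(c[:4],[.5433,.297,-.26]);print('carrier toponly',x,np.degrees(x[2]));
a=np.radians(150);b=np.radians(210)
g=[('top',(0,.036,.164),T(170,262)),('top',(0,-.036,.164),T(320,263)),('top',(.078*np.cos(a),.078*np.sin(a),.15),T(162,392)),('top',(.078*np.cos(b),.078*np.sin(b),.15),T(318,397)),('side',(0,-.036,.164),S(623,344)),('side',(.078*np.cos(a),.078*np.sin(a),.15),S(727,475))]
x,r=fit(g,[.5433,.297,-.26]);print('grinder',x,np.degrees(x[2]));print(r)
x,r=fit(g[:2],[.5433,.297,-.26]);print('pins top',x,np.degrees(x[2]));
# side pixel of far pin at candidate x
print(bot.get_obs()['eef_pos'])
for n in C:
  for t in('pin_left','carrier_handle','carrier_seat','grinder_seat'):
    print(n,t,[(round(q['score'],2),np.array(q['centre'])*[560,420]) for q in bot.place_of(n,t)[:1]])
E
```

```text
carrier [ 0.5394  0.2956 -0.244 ] -13.979520779937129
[[ 0.4228  0.0057]
 [-0.1903 -0.0143]
 [ 0.6821 -0.2634]
 [-0.4974 -0.0931]
 [ 0.2567  2.057 ]]
carrier toponly [ 0.5392  0.2959 -0.2407] -13.790252788919549
grinder [ 0.5435  0.2972 -0.2664] -15.265214419814184
[[ 0.2107 -1.9654]
 [-0.0105 -1.182 ]
 [-0.9592  0.4708]
 [ 0.4407  0.5811]
 [-0.011  -0.546 ]
 [ 0.6638  0.5148]]
pins top [ 0.5395  0.2982 -0.2381] -13.641222640999725
[0.5428 0.2958 0.2859]
side pin_left [(0.56, array([285.824, 234.906]))]
side carrier_handle [(0.83, array([290.976, 168.294]))]
side carrier_seat [(0.6, array([288.904, 186.69 ]))]
side grinder_seat [(0.62, array([289.072, 231.882]))]
top pin_left [(0.97, array([238.28 , 219.114]))]
top carrier_handle [(0.55, array([251.216, 200.802]))]
top carrier_seat [(0.62, array([250.712, 206.808]))]
top grinder_seat [(0.79, array([255.472, 223.398]))]
```

```bash
python3 -m creep '[0.001,0.002,-0.02,0,0.002, 0.001,0.002,-0.04,0,0.002, 0.001,0.002,-0.055,0,0.002, 0.001,0.002,-0.064,0,0.002, 0.001,0.002,-0.064,0,0.002, 0.001,0.002,-0.064,0,0.002, 0.001,0.002,-0.064,0,0.002, 0.001,0.002,-0.064,0,0.002, 0.001,0.002,-0.064,0,0.002, 0.001,0.002,-0.064,0,0.002]' && python3 - <<'E'
from h import *
f=lambda n,x,y:cv2.resize(snap(n)['pixels'][y:y+75,x:x+80,::-1],None,fx=5,fy=8*5/5,interpolation=cv2.INTER_CUBIC)
cv2.imwrite('pics/h2.png',np.hstack([f('top',212,185),f('side',250,175)]))
print(bot.get_obs()['eef_pos'])
E
```

```text
clock: 8.05
eef_pos: [0.5442, 0.2994, 0.2233]
tool_rot: [0.794, 0.608, 0.001, 0.0]
ft_force: [-0.2, 0.2, -1.7]
grip_width: 0.0089
grasp_force: 58.9
[0.54395122 0.29930706 0.22283422]
```

View pics/h2.png

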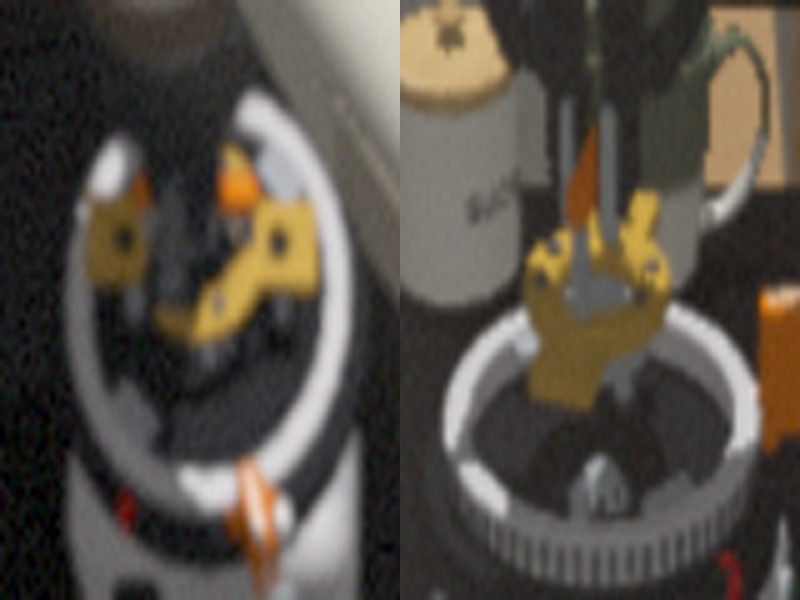

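```bash
python3 - <<'E'
from fit import *
T=lambda X,Y:np.array([212+(X+.5)/5-.5,185+(Y+.5)/8-.5])
S=lambda X,Y:np.array([250+(X-400+.5)/5-.5,175+(Y+.5)/8-.5])
z=bot.get_obs()['eef_pos'][2]-.0377
c=[('top',(0,.036,z+.019),T(124,239)),('top',(0,-.036,z+.019),T(277,241)),('top',(0,.054,z+.02),T(87,243)),('top',(0,-.054,z+.02),T(321,249))]
x,r=fit(c,[.5433,.297,-.26]);print('carrier top',x,np.degrees(x[2]));print(r)
s=[('side',(.013,.054,z+.012),S(530,397)),('side',(-.013,.054,z+.012),S(593,410))]
x,r=fit(s,[.5433,.297,-.26]);print('carrier side',x,np.degrees(x[2]));print(r)
t=x
o=bot.get_obs()['eef_pos']
for dx,dy in((0,0),(.003,.001),(-.003,0)):
  print('pin far side predicted', proj('side',[[.5440+dx-.036*np.sin(.255),.2985+dy-.036*np.cos(.255),.164]]),'obs 294.2 218.5')
R=lambda a:np.array([[np.cos(a),-np.sin(a)],[np.sin(a),np.cos(a)]])
for yaw in(-.24,-.265):
  for y,nm in((.036,'L'),(-.036,'R')):
    q=R(yaw)@[0,y]+o[:2];print(yaw,nm,'pin tip/base if aligned',proj('top',[[*q,.164],[*q,.15]]).ravel(),'hole',proj('top',[[*q,z+.019]]).ravel())
print('holes obs',T(124,239),T(277,241),'pin obs 238.6 222.2, 268.6 222.2')
E
```

```text
carrier top [ 0.5423  0.2988 -0.2457] -14.07863502894423
[[ 0.2634  0.3744]
 [ 0.4166  0.5405]
 [-0.0655 -0.3874]
 [-0.6994 -0.513 ]]
carrier side [ 0.5449  0.299  -0.2325] -13.31843289840525
[[ 0.0852  0.0492]
 [-0.0845 -0.0445]]
pin far side predicted [[293.7595 218.1217]] obs 294.2 218.5
pin far side predicted [[292.3971 218.3363]] obs 294.2 218.5
pin far side predicted [[295.1142 218.1261]] obs 294.2 218.5
-0.24 L pin tip/base if aligned [237.9208 220.4486 238.4508 222.5072] hole [236.3505 214.3492]
-0.24 R pin tip/base if aligned [267.7381 220.696  267.9545 222.753 ] hole [267.0968 214.6013]
-0.265 L pin tip/base if aligned [237.9429 220.1006 238.4725 222.1623] hole [236.3737 213.9922]
-0.265 R pin tip/base if aligned [267.7243 221.0444 267.941  223.0983] hole [267.0825 214.9588]
holes obs [236.4    214.4375] [267.     214.6875] pin obs 238.6 222.2, 268.6 222.2
```

```bash
python3 -m creep '[-0.001,-0.0013,-0.01,0,0.002, -0.001,-0.0013,-0.02,0,0.002, -0.001,-0.0013,-0.027,0,0.002, -0.001,-0.0013,-0.03,0,0.002, -0.001,-0.0013,-0.033,0,0.002, -0.001,-0.0013,-0.035,0,0.002, -0.001,-0.0013,-0.037,0,0.002, -0.001,-0.0013,-0.037,0,0.002]'
```

```text
clock: 8.92
eef_pos: [0.5428, 0.298, 0.185]
tool_rot: [0.794, 0.608, 0.0, -0.0]
ft_force: [0.2, -0.0, -2.0]
grip_width: 0.0089
grasp_force: 59.0
```

```bash
python3 -m creep '[0,0,-0.002,0,0.002, 0,0,-0.003,0,0.002, 0,0,-0.004,0,0.002, 0,0,-0.005,0,0.002, 0,0,-0.005,0,0.002]'; python3 -m creep '[0,0,-0.001,0,0.002, 0,0,-0.002,0,0.002, 0,0,-0.003,0,0.002, 0,0,-0.004,0,0.002, 0,0,-0.004,0,0.002, 0,0,-0.004,0,0.002]'
```

```text
clock: 9.33
eef_pos: [0.543, 0.2982, 0.1804]
tool_rot: [0.794, 0.608, 0.0, -0.0]
ft_force: [1.4, 1.4, -1.4]
grip_width: 0.0085
grasp_force: 59.1
clock: 9.83
eef_pos: [0.5429, 0.2982, 0.1763]
tool_rot: [0.794, 0.608, 0.0, -0.0]
ft_force: [1.8, 2.8, -1.7]
grip_width: 0.0088
grasp_force: 59.1
```

```bash
python3 -m creep '[0,0,-0.001,0,0.002, 0,0,-0.0015,0,0.002, 0,0,-0.002,0,0.002, 0,0,-0.002,0,0.002]'
```

```text
clock: 10.17
eef_pos: [0.543, 0.2984, 0.1759]
tool_rot: [0.794, 0.608, 0.001, -0.0]
ft_force: [-0.3, 3.1, 4.7]
grip_width: 0.0084
grasp_force: 60.1
```

```bash
python3 -m creep '[0,0,0.0015,0,0.02, 0,0,0.0015,0,0.035, 0,0,0.0015,0,0.045, 0,0,0.0015,0,0.045, 0,0,0.0015,0,0.045, 0,0,0.02,0,0.045, 0,0,0.05,0,0.045, 0,0,0.09,0,0.045, 0,0,0.11,0,0.045, -0.03,-0.03,0.12,0,0.045]'; python3 -m creep '[-0.04,-0.03,0.01,0,0.04, -0.08,-0.06,0.01,0.2,0.04, -0.12,-0.1,0.01,0.3,0.04, -0.15,-0.14,0.01,0.4,0.04, -0.15,-0.14,0.01,0.4,0.04]'; python3 - <<'E'
from fit import *
f=lambda n,x,y:cv2.resize(snap(n)['pixels'][y:y+75,x:x+80,::-1],None,fx=5,fy=8,interpolation=cv2.INTER_CUBIC)
cv2.imwrite('pics/s1.png',np.hstack([f('top',212,200),f('side',265,190)]))
rs=[]
for n in C:
    q=bot.place_of(n,'lock_tab')[0];rs.append(ray(C[n],q['centre']));print(n,q['score'],np.array(q['centre'])*[560,420],atz(C[n],q['centre'],.184))
p=tri(rs);print(p,np.degrees(np.arctan2(p[1]-.298,p[0]-.543))%360,np.hypot(p[1]-.298,p[0]-.543))
E
```

```text
clock: 11.0
eef_pos: [0.5202, 0.2738, 0.2941]
tool_rot: [0.793, 0.609, 0.004, 0.0]
ft_force: [1.4, -1.0, -0.3]
grip_width: 0.045
grasp_force: 0.0
clock: 11.42
eef_pos: [0.3621, 0.1279, 0.3036]
tool_rot: [0.655, 0.755, -0.0, 0.0]
ft_force: [0.5, -0.5, 1.0]
grip_width: 0.04
grasp_force: 0.0
side 0.72 [325.696 216.006] [0.4661 0.29   0.184 ]
top 0.8 [266.28  252.294] [0.452  0.2852 0.184 ]
[0.4601 0.2836 0.178 ] 189.8254435814468 0.08417523891274374
```

View pics/s1.png

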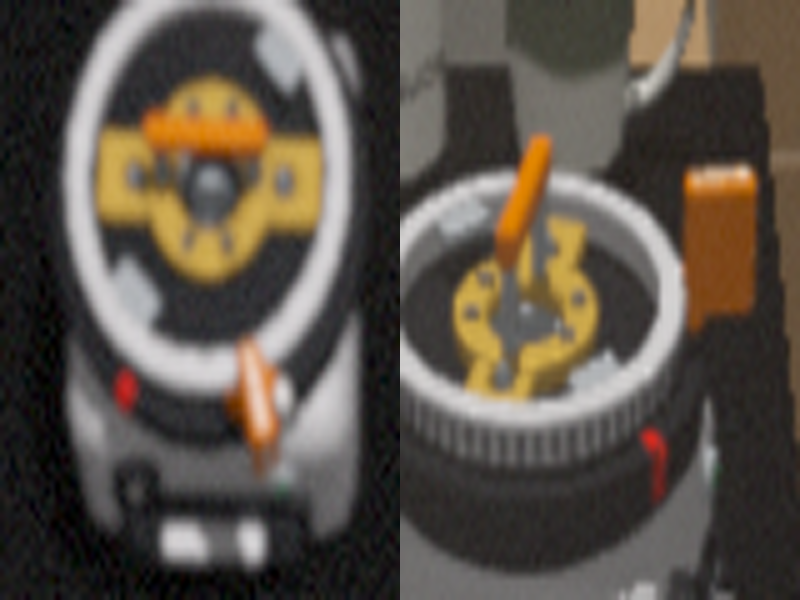

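```bash
python3 - <<'E'
from fit import *
def rep(r,th,z,n):
    p=np.array([.543+r*np.cos(th),.298+r*np.sin(th),z]);u=proj(n,[p])[0]
    return (u-[212,200])*[5,8] if n=='top' else (u-[265,190])*[5,8]+[400,0]
for th in (185,188,191,195):
    a=np.radians(th);print(th,'top',rep(.068,a,.196,'top'),rep(.098,a,.196,'top'),rep(.098,a,.156,'top'),'side',rep(.068,a,.196,'side'),rep(.098,a,.196,'side'),rep(.098,a,.156,'side'))
print('white',rep(.078,np.radians(195),.15,'top'),'red',rep(.078,np.radians(135.5),.15,'top'),rep(.078,np.radians(135.5),.15,'side'),rep(.078,np.radians(195),.15,'side'))
E
```

```text
185 top [244.9999 335.7604] [264.2783 430.5873] [267.925  470.9838] side [682.9709 172.1178] [753.2042 167.7696] [749.6047 298.0424]
188 top [252.3164 331.7998] [274.9099 424.7741] [278.2241 465.3297] side [681.7073 165.837 ] [751.0657 158.7621] [747.5284 288.6224]
191 top [259.4879 327.2704] [285.3249 418.1282] [288.3134 458.8653] side [680.0207 159.6402] [748.33   149.8998] [744.8655 279.3512]
195 top [268.7887 320.3707] [298.8216 408.0089] [301.3884 449.0218] side [677.129  151.5357] [743.7801 138.3462] [740.4286 267.2597]
white [282.3727 398.1663] red [120.48   391.5735] [656.2486 441.1498] [696.5436 295.3221]
```

```bash
python3 -m creep '[0,0,0,0.12,0.05, 0,0,0,0.24,0.05, 0.01,0.02,0,0.36,0.05, 0.02,0.04,0,0.48,0.05, 0.03,0.06,0,0.6,0.05, 0.04,0.08,0,0.72,0.05, 0.05,0.1,0,0.84,0.05, 0.06,0.12,0,0.96,0.05, 0.08,0.14,0,1.08,0.05, 0.098,0.162,0,1.2,0.05]'; python3 -m creep '[0,0,0,0.12,0.05, 0,0,0,0.24,0.05, 0,0,-0.01,0.325,0.05, 0,0,-0.03,0.325,0.05, 0,0,-0.03,0.325,0.05, 0,0,-0.03,0.325,0.05]'; python3 -c "
from h import *
print(bot.get_obs()['joint_pos'])"
```

```text
clock: 12.65
eef_pos: [0.4631, 0.2932, 0.303]
tool_rot: [0.114, 0.994, -0.0, -0.0]
ft_force: [-0.3, 0.2, 1.2]
grip_width: 0.0499
grasp_force: 0.0
clock: 13.15
eef_pos: [0.4616, 0.2915, 0.2721]
tool_rot: [-0.045, 0.999, -0.001, -0.002]
ft_force: [-0.1, 0.3, 0.9]
grip_width: 0.0496
grasp_force: 0.0
[5.63267557e-01 3.24801561e-01 2.24555440e-01 1.47471334e+00
 2.17387553e-05 4.72549140e-01]
```

```bash
python3 -m creep '[-0.001,-0.0015,-0.03,0,0.05, -0.001,-0.0015,-0.05,0,0.05, -0.001,-0.0015,-0.07,0,0.05, -0.001,-0.0015,-0.085,0,0.05, -0.001,-0.0015,-0.095,0,0.05, -0.001,-0.0015,-0.1,0,0.05, -0.001,-0.0015,-0.105,0,0.05, -0.001,-0.0015,-0.105,0,0.05]'; python3 - <<'E'
from h import *
f=lambda n,x,y:cv2.resize(snap(n)['pixels'][y:y+75,x:x+80,::-1],None,fx=5,fy=8,interpolation=cv2.INTER_CUBIC)
cv2.imwrite('pics/s2.png',np.hstack([f('top',212,200),f('side',265,180)]))
E
```

```text
clock: 13.82
eef_pos: [0.4613, 0.2899, 0.1688]
tool_rot: [-0.045, 0.999, -0.0, -0.0]
ft_force: [0.0, -0.3, 0.5]
grip_width: 0.0501
grasp_force: 0.0
```

View pics/s2.png

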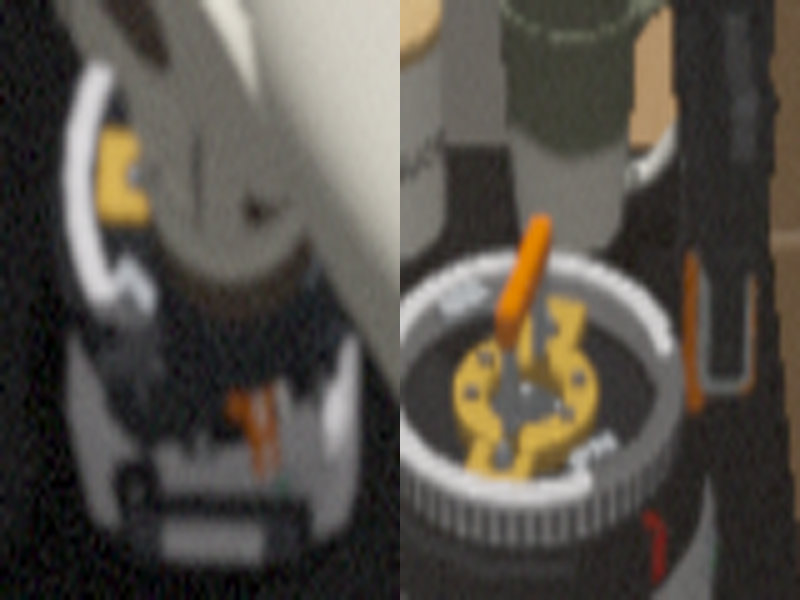

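```bash
python3 -m creep '[0,-0.003,0,0,0.04, 0,-0.003,0,0,0.03, 0,-0.003,0,0,0.02, 0,-0.003,0,0,0.005, 0,-0.003,0,0,0.005, 0,-0.003,0,0,0.005, 0,-0.003,0,0,0.005, 0,-0.003,0,0,0.005, 0,-0.003,0,0,0.005, 0,-0.003,0,0,0.005]'; python3 -c "
from h import *
o=bot.get_obs();p=o['eef_pos'];print(p,np.degrees(np.arctan2(p[1]-.298,p[0]-.543))%360,np.hypot(p[1]-.298,p[0]-.543),o['ft_force'])"
```

```text
clock: 14.75
eef_pos: [0.4611, 0.2883, 0.1698]
tool_rot: [-0.046, 0.999, 0.001, 0.001]
ft_force: [-1.3, 5.5, 4.0]
grip_width: 0.011
grasp_force: 58.3
[0.46111525 0.28827799 0.16979091] 186.77091454503503 0.08245986830796122 [-1.30663708  5.5454542   3.9871983 ]
```

```bash
python3 -c "
import numpy as np
p0=np.array([.461-.543,.287-.298])
for k in range(1,13):
    a=-np.radians(4.5)*k;R=np.array([[np.cos(a),-np.sin(a)],[np.sin(a),np.cos(a)]]);print(k,np.round(R@p0-p0,4),round(a,3))
"
```

```text
1 [-0.0006  0.0065] -0.079
2 [-0.0007  0.013 ] -0.157
3 [-0.0003  0.0194] -0.236
4 [0.0006 0.0259] -0.314
5 [0.002  0.0322] -0.393
6 [0.0039 0.0384] -0.471
7 [0.0063 0.0445] -0.55
8 [0.0092 0.0503] -0.628
9 [0.0125 0.0559] -0.707
10 [0.0162 0.0612] -0.785
11 [0.0204 0.0662] -0.864
12 [0.0249 0.0709] -0.942
```

```bash
python3 -m creep '[-0.0003,0.003,0,-0.04,0.005, -0.0006,0.0065,0,-0.079,0.005, -0.0007,0.013,0,-0.157,0.005, -0.0003,0.0194,0,-0.236,0.005, 0.0006,0.0259,0,-0.314,0.005, 0.002,0.0322,0,-0.393,0.005, 0.002,0.0322,0,-0.393,0.005]'; python3 -c "
from h import *
o=bot.get_obs();p=o['eef_pos'];print(p,np.degrees(np.arctan2(p[1]-.298,p[0]-.543))%360,np.hypot(p[1]-.298,p[0]-.543),o['ft_force'],o['ft_torque'])"
```

```text
clock: 15.33
eef_pos: [0.464, 0.3213, 0.1698]
tool_rot: [0.151, 0.989, 0.002, 0.001]
ft_force: [-0.4, 5.0, 2.5]
grip_width: 0.0111
grasp_force: 58.1
[0.46396336 0.3213411  0.16981223] 163.5470762435252 0.08241115099472505 [-0.43301667  5.01462988  2.52496271] [0.96443214 0.1731753  0.07066379]
```

```bash
python3 -m creep '[0.0019,0.0062,0,-0.078,0.005, 0.0043,0.0123,0,-0.157,0.005, 0.0072,0.0181,0,-0.235,0.005, 0.0105,0.0237,0,-0.314,0.005, 0.0142,0.029,0,-0.392,0.005, 0.0163,0.0315,0,-0.432,0.005, 0.0184,0.034,0,-0.471,0.005, 0.0184,0.034,0,-0.471,0.005]'; python3 -c "
from h import *
o=bot.get_obs();p=o['eef_pos'];print(p,np.degrees(np.arctan2(p[1]-.298,p[0]-.543))%360,np.hypot(p[1]-.298,p[0]-.543),o['ft_force'],o['ft_torque'])"
```

```text
clock: 16.0
eef_pos: [0.4829, 0.3541, 0.1698]
tool_rot: [0.377, 0.926, 0.002, 0.001]
ft_force: [2.9, 4.7, 2.7]
grip_width: 0.0109
grasp_force: 58.2
[0.48290272 0.35409729 0.16979698] 136.9716234353783 0.08221064131871192 [2.86866176 4.72126352 2.74115738] [ 0.79145084 -0.32568834  0.17221437]
```

```bash
python3 -m creep '[0.001,0.0011,0,-0.018,0.005, 0.002,0.0022,0,-0.036,0.005, 0.0031,0.0033,0,-0.054,0.005, 0.0031,0.0033,0,-0.054,0.005]';python3 -m creep '[0.001,0.001,0,-0.018,0.005, 0.002,0.002,0,-0.034,0.005, 0.002,0.002,0,-0.034,0.005]'; python3 -c "
from h import *
o=bot.get_obs();p=o['eef_pos'];print(p,np.degrees(np.arctan2(p[1]-.298,p[0]-.543))%360,np.hypot(p[1]-.298,p[0]-.543),o['ft_force'],o['ft_torque'])"
```

```text
clock: 16.33
eef_pos: [0.484, 0.3552, 0.1698]
tool_rot: [0.401, 0.916, -0.001, 0.0]
ft_force: [-2.8, -0.5, 8.1]
grip_width: 0.011
grasp_force: 71.9
clock: 16.58
eef_pos: [0.484, 0.3553, 0.1698]
tool_rot: [0.416, 0.909, -0.004, -0.001]
ft_force: [-7.1, -7.9, 12.0]
grip_width: 0.0107
grasp_force: 90.1
[0.48401615 0.35527131 0.16976684] 135.84395507702212 0.08221372493607285 [-7.07498257 -7.89228507 12.01086373] [-1.18868279  1.31384453  1.79725123]
```

```bash
python3 -m creep '[0,0,0,0,0.02, 0,0,0,0,0.03, 0,0,0,0,0.04, 0,0,0,0,0.045, 0,0,0,0,0.045, 0,0,0.02,0,0.045, 0,0,0.05,0,0.045, 0,0,0.09,0,0.045, 0,0,0.12,0,0.045, -0.02,0,0.13,0,0.045]'; python3 -m creep '[-0.04,0,0,0,0.045, -0.08,0,0,0,0.045, -0.12,0,0,0,0.045, -0.15,-0.03,0,0,0.045, -0.15,-0.07,0,0,0.045, -0.15,-0.1,0,0,0.045, -0.15,-0.1,0,0,0.045]'; python3 - <<'E'
from h import *
f=lambda n,x,y:cv2.resize(snap(n)['pixels'][y:y+75,x:x+80,::-1],None,fx=5,fy=8,interpolation=cv2.INTER_CUBIC)
cv2.imwrite('pics/s3.png',np.hstack([f('top',212,200),f('side',265,180)]))
E
```

```text
clock: 17.42
eef_pos: [0.4704, 0.3591, 0.3037]
tool_rot: [0.419, 0.908, 0.004, 0.003]
ft_force: [-0.7, -0.1, 0.1]
grip_width: 0.0449
grasp_force: 0.0
clock: 18.0
eef_pos: [0.3151, 0.2542, 0.2994]
tool_rot: [0.419, 0.908, -0.001, 0.001]
ft_force: [-0.3, -0.2, 0.8]
grip_width: 0.0446
grasp_force: 0.0
```

View pics/s3.png

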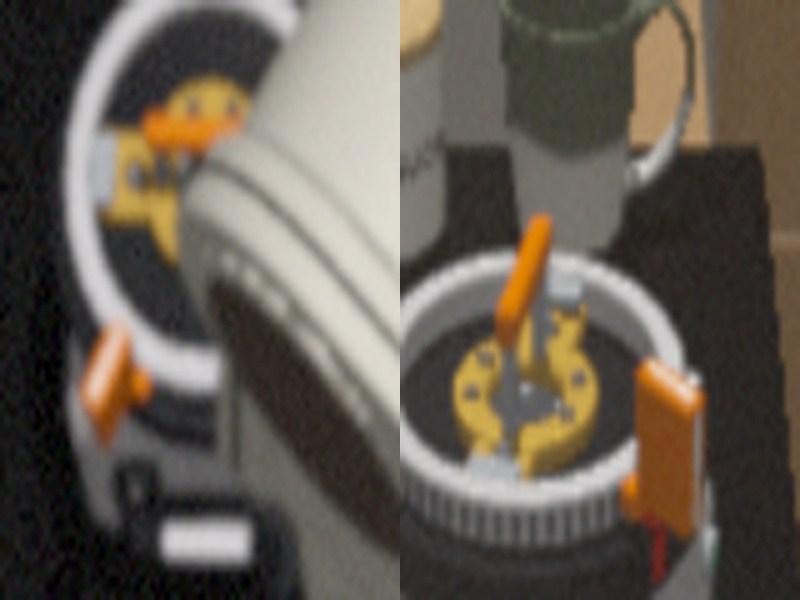

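The tab is at the red mark (top view about 112,365; side view about 665,520) and the lugs cover both ears. I'll check the tab angle numerically against the end stop before handing in.

```bash
python3 - <<'E'
from fit import *
def rep(r,th,z,n):
    u=proj(n,[[.543+r*np.cos(th),.298+r*np.sin(th),z]])[0]
    return (u-[212,200])*[5,8] if n=='top' else (u-[265,180])*[5,8]+[400,0]
for th in (133,135.5,138,141):
    a=np.radians(th);print(th,*[rep(r,a,.196,n) for n in('top','side') for r in(.068,.098)])
rs=[ray(C[n],bot.place_of(n,'lock_tab')[0]['centre']) for n in C];p=tri(rs);print(p,np.degrees(np.arctan2(p[1]-.298,p[0]-.543))%360)
E
```

```text
133 [117.6298 309.2644] [ 79.141 391.696] [635.0968 356.1316] [688.09   400.6568]
135.5 [122.9042 314.4961] [ 86.7764 399.3626] [640.2647 352.0896] [695.548  394.5842]
138 [128.3387 319.3699] [ 94.6499 406.5081] [645.1794 347.8837] [702.6136 388.2766]
141 [135.0562 324.7314] [104.3901 414.3726] [650.7303 342.6345] [710.5562 380.4203]
[0.5097 0.3064 0.1665] 165.7654685318954
```

```bash
python3 -c "
from workcell import bot
print(bot.job_done())"
```

```text
the job is handed in; nothing more can be done
None
```

The burr carrier sits flush on its pins, the collar is turned clockwise to its end stop at the red mark, the gripper has let go and is clear, and I handed the job in at about 18 s; the verdict was not shown.

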